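# Flag the tired spring rest of a screen-repair bench

## Task

One of the three sprung rests of the television panel cradle on the bench has a tired spring. With the fingertips, gently press down the round pad of each in turn, going along the row from the robot's left to its right, to feel which spring is softest; then push that rest's red tag fully down flat, to flag it for repair. Leave the other two tags up, and do not lift any part or disturb the loose things around.

Things in the scene. Friction and masses are not known exactly. Their poses are not given: they have to be found in the camera images.
- cradle: Cradle on which bare television panels are laid: two aluminium rails, 480 mm long, 20 mm high, screwed to the bench, with three sprung rests of identical look in a row on top. Origin on the bench under its centre; x to the far side (pads), -x to the robot's side (tags), y along the rails to the left, z up. Rests at y = +175, 0 and -175 mm: aluminium plates 150 (x) x 80 x 8 mm, tops 28 mm above the bench.
- left_pad (a point): Centre of the top face of the left rest's round pad when free: grey, 48 mm across, dark middle, on an open coil spring. 36 mm along the cradle's +x from the rest's centre, 82 mm above the bench. The point belongs to the cradle: it does not sink with the pad. Axes as the cradle's.
- middle_pad (a point): Centre of the top face of the middle rest's round pad when free: grey, 48 mm across, dark middle, on an open coil spring. 36 mm along the cradle's +x from the rest's centre, 82 mm above the bench. The point belongs to the cradle: it does not sink with the pad. Axes as the cradle's.
- right_pad (a point): Centre of the top face of the right rest's round pad when free: grey, 48 mm across, dark middle, on an open coil spring. 36 mm along the cradle's +x from the rest's centre, 82 mm above the bench. The point belongs to the cradle: it does not sink with the pad. Axes as the cradle's.
- left_tag (a point): Spot where to press down the left rest's raised red tag, on its middle line, 40 mm along the cradle's -x from the rest's centre, 66 mm above the bench (at most 7 mm above the tag). Fixed to the cradle. Tag: plate 44 mm wide, 3 mm thick, 54 mm from hinge to tip, hinged 12 mm along -x and 36 mm above the bench; it slopes up from there to -x. Folded down it is level, upper face 39 mm above the bench.
- middle_tag (a point): Spot where to press down the middle rest's raised red tag, on its middle line, 40 mm along the cradle's -x from the rest's centre, 66 mm above the bench (at most 7 mm above the tag). Fixed to the cradle. Tag: plate 44 mm wide, 3 mm thick, 54 mm from hinge to tip, hinged 12 mm along -x and 36 mm above the bench; it slopes up from there to -x. Folded down it is level, upper face 39 mm above the bench.
- right_tag (a point): Spot where to press down the right rest's raised red tag, on its middle line, 40 mm along the cradle's -x from the rest's centre, 66 mm above the bench (at most 7 mm above the tag). Fixed to the cradle. Tag: plate 44 mm wide, 3 mm thick, 54 mm from hinge to tip, hinged 12 mm along -x and 36 mm above the bench; it slopes up from there to -x. Folded down it is level, upper face 39 mm above the bench.
- pad_1 (a joint): How far the pad of rest number 1 is pressed straight down, m: 0 free, 0.014 at its stop. The numbers do not go by place: which rest sits left, middle or right is drawn anew each time. The push grows evenly from zero, about 0.8 to 0.95 N per mm on two rests, under half of that on the tired one. Springs back by itself; can be pulled up a few mm, which is wrong.
- tag_1 (a joint): How far the tag of rest number 1 (the same rest as pad_1) is folded down, rad: 0 raised, 0.75 fully down and level; it starts at 0 to 0.1. Hinge along the cradle's y. Friction of about 0.04 N m keeps it at any angle; pressing down on the spot takes 1 to 3 N.
- pad_2 (a joint): How far the pad of rest number 2 is pressed straight down, m: 0 free, 0.014 at its stop. The numbers do not go by place: which rest sits left, middle or right is drawn anew each time. The push grows evenly from zero, about 0.8 to 0.95 N per mm on two rests, under half of that on the tired one. Springs back by itself; can be pulled up a few mm, which is wrong.
- tag_2 (a joint): How far the tag of rest number 2 (the same rest as pad_2) is folded down, rad: 0 raised, 0.75 fully down and level; it starts at 0 to 0.1. Hinge along the cradle's y. Friction of about 0.04 N m keeps it at any angle; pressing down on the spot takes 1 to 3 N.
- pad_3 (a joint): How far the pad of rest number 3 is pressed straight down, m: 0 free, 0.014 at its stop. The numbers do not go by place: which rest sits left, middle or right is drawn anew each time. The push grows evenly from zero, about 0.8 to 0.95 N per mm on two rests, under half of that on the tired one. Springs back by itself; can be pulled up a few mm, which is wrong.
- tag_3 (a joint): How far the tag of rest number 3 (the same rest as pad_3) is folded down, rad: 0 raised, 0.75 fully down and level; it starts at 0 to 0.1. Hinge along the cradle's y. Friction of about 0.04 N m keeps it at any angle; pressing down on the spot takes 1 to 3 N.
- battery_mid (a point): Black and red battery pack of a cordless drill, 75 x 115 x 59 mm, loose on the bench; point at its centre, half-way up. To be left alone.
- remote_mid (a point): Black remote control, 165 x 46 x 18 mm, lying loose on the bench beyond the cradle; point at its centre. To be left alone.
- jar_mid (a point): Clear jar with an orange cap, 64 mm across, 75 mm high, loose on the bench; point at its centre, half-way up. To be left alone.
- driver_grip (a point): Screwdriver with a yellow handle, lying loose on the bench; point at the middle of its handle. To be left alone.

How it is judged:
On the way, in this order (a step that is already met when the one before it is completed fails the run):
1. the pad of the left-hand rest is pressed down with the fingers (3 mm or more) (value of joint any of pad_1, pad_2, pad_3 above 0.003 m and horizontal distance between the grasp point and left_pad below 0.05 m and contact force between the fingers and anything else above 0.3 N), for 0.1 s.
2. then the pad of the middle rest (value of joint any of pad_1, pad_2, pad_3 above 0.003 m and horizontal distance between the grasp point and middle_pad below 0.05 m and contact force between the fingers and anything else above 0.3 N), for 0.1 s.
3. then the pad of the right-hand rest (value of joint any of pad_1, pad_2, pad_3 above 0.003 m and horizontal distance between the grasp point and right_pad below 0.05 m and contact force between the fingers and anything else above 0.3 N), for 0.1 s.
4. then the tag of the softest rest is pushed down (value of joint tag_2 above 0.62 rad), for 0.1 s.
At the end, for the whole second after the job is handed in: The tag of the rest with the softest spring is down (within 0.13 rad of level), the other two tags are still up (folded by less than 0.25 rad), all three pads are back up within 2 mm, and the battery pack, remote control, jar and screwdriver lie within 20 mm of where they were (value of joint tag_2 above 0.62 rad and value of joint each of tag_1, tag_3 below 0.25 rad and value of joint pad_1 between -0.002 and 0.002 m and value of joint pad_2 between -0.002 and 0.002 m and value of joint pad_3 between -0.002 and 0.002 m and velocity of joint each of tag_1, tag_2, tag_3 below 0.1 rad/s and distance of each of battery_mid, remote_mid, jar_mid, driver_grip from where it was at the start of the episode below 0.02 m); the robot touches nothing.
It fails at once if the tag of a rest with a sound spring is pushed down (more than 0.3 rad) (value of joint any of tag_1, tag_3 above 0.3 rad).
It fails at once if a pad is pulled up from its spring by more than 3 mm (value of joint any of pad_1, pad_2, pad_3 below -0.003 m).
It fails at once if the fingers push harder than 45 N (contact force between the fingers and anything else above 45 N).
It fails at once if a loose bystander is lifted or shifted by more than 20 mm (distance of any of battery_mid, remote_mid, jar_mid, driver_grip from where it was at the start of the episode above 0.02 m).
It also fails if it takes over 67 s, if anything falls off the work surface, if the arm or the gripper's body presses on something with over 40 N, if the wrist force passes 120 N, or if a joint passes its speed limit or range.

## Robot

A 6-joint arm with a two-finger parallel gripper is mounted at the origin on the work surface. World frame = base frame: x ahead of the robot, y to its left, z up, the work surface at z = 0. Lengths are in m, angles in rad, forces in N, time in s.
With the tool pointing down it reaches from about 0.35 to 0.775 m from the base axis. Payload 5.5 kg.
Tool frame: the origin (TCP) lies midway between the tips of the shut fingers; the grasp point (between the pads) lies manip.pinch_z behind it (manip.pinch_z is the distance from the TCP to the grasp point, in m); z points along the fingers, y is the line along which they close (so a half turn about z gives the same grasp; the last joint's range is limited). The gripper opens to 85 mm and grips with 20 to 120 N. Pads are 22 mm wide; open, the fingers measure 114 mm over their backs; the gripper's body (76 mm by 85 mm) begins 54 mm behind the grasp point. The pads swing forward as they close: fully open they stand 13 mm farther back than shut.
Start: joints at [1.201, 0.313, 0.046, 1.304, 0, 1.431], TCP at [0.131, 0.56, 0.231] pointing down, gripper open.
Joint ranges: [-2.76, 2.76], [-0.86, 1.69], [-1.03, 1.26], [-2.2, 2.34], [-1.47, 1.5], [-3.14, 3.14]. Speed limits (rad/s): [2.57, 2.57, 3.14, 3.14, 3.14, 3.14].

## Interface

Orientations are given as a 3x3 rotation matrix whose columns are the frame's x, y, z axes.
In Python, from station import manip gives the robot as it stands. The module is installed in compiled form; this text tells all that it offers.
- The arm moves only by the tool play_rows, never from a script. Its argument "deltas" is a list of rows, each a list of 3 entries, a list of its own where there are three numbers: the finger opening in m, from 0 to 0.0854, then the shift along the tool's x, y, z in m, then the turn about the tool's z in units of 5 degrees (1.0 is 5 degrees). In form: [[claw, [tx, ty, tz], turn], ...]. A call has 1 to 20 rows; each row is the pose to reach, as a shift and turn from the pose commanded when the call began, along the tool's axes at that moment; what a row does not reach only later rows make up. A row lasts 1/10 s, in which the tool goes at most 50 mm and 8.59 degrees, less where a joint would pass 70% of its speed; a pose out of reach is approached as far as the arm can. A call with a gripper value outside its range is refused whole. The fingers move at their own pace and stop on an object; "grip_force" is the grip in N (left out, the last holds). Time passes only in rows, so rows that repeat a pose let the fingers close. It gives the time, the measured TCP pose, the force, the opening and the grip force at its end, in the units of the state.
- manip.state(): the state, without advancing time (a new reading comes with each control period).
- manip.camera(name): name is "scene" or "side" or "wrist"; returns the picture (384x512x3 uint8, red, green, blue); there is no depth.
- manip.camera_params(name): a dict with "fov_y" (degrees; the focal length in pixels is half the picture's height over the tangent of half this angle, whatever the lens; pixels are square), "cx", "cy" (the principal point, pixels), "k1" (the pictures are not rectified: a ray, as slopes to the right and down, at radius r is drawn at 1 + k1 r^2 times it, then the intrinsics apply), "rvec" (rotation vector, rad) and "tvec" (3), from world to camera coordinates, as OpenCV has them; the wrist camera has in their place "hand_eye" (4x4, takes a point from camera to tool coordinates, whose origin is the TCP and whose axes are the flange's). Camera axes: x right, y down, z forward; pixel columns grow to the right and rows downward; lengths in m; the calibration is good to about 2 mm. A picture is of the moment at which its call begins: read the wrist's pose just before it. camera_params takes no time and is no camera call.
- manip.job_done(): hands the job in; it is judged then, once.
The state is a dict: "clock": time; "joint_pos": joint angles; "qd": joint speeds; "joint_torque": joint torques, N m; "tool_pos": TCP position; "ee_rot": TCP orientation; "force": force on the tool from outside, world axes, zero at the start; "ft_torque": the same for the moment, N m; "grip_width": finger opening in m; "grip_force": force on a finger pad.
Only numpy, scipy, OpenCV 4.12 (cv2) and the standard library are available. Lean on these libraries where they do the work, as an engineer would, in place of code of your own. Each camera call takes 0.05 s, during which the arm holds its last target. There are 200 camera calls.

## Working session

There is one attempt and no reset: what is moved stays moved. The work goes in short steps, Python scripts to look and compute and a tool call to move; the robot and the scene stay as the last step left them, time stands still between calls to the robot, and variables do not carry over. Pictures are saved under pics/ and viewed, at most 10 in all, crops included, and the job is handed in when it is done.

Besides the shell and the picture viewer there is one more tool, called after "Call:" as name([rows], argument=value, ...), one row to a line, values as JSON. play_rows: Moves the arm, as the interface text tells. Its arguments: {"type":"object","properties":{"deltas":{"type":"array","items":{"type":"array"}},"grip_force":{"type":"number"}},"required":["deltas"]}

```bash
mkdir -p pics; python3 - <<'E'
from station import manip
import cv2,numpy as np
s=manip.state(); print(s); print(manip.pinch_z)
for n in("scene","side","wrist"):
    im=manip.camera(n); cv2.imwrite(f"pics/{n}0.png",im[:,:,::-1]); print(n,manip.camera_params(n))
a=[cv2.imread(f"pics/{n}0.png") for n in("scene","side")]
E
```

```text
{'clock': 0.0, 'joint_pos': array([1.20140942e+00, 3.14007953e-01, 4.49687028e-02, 1.30359913e+00,
       1.63841056e-05, 1.43119476e+00]), 'qd': array([ 0.00090295,  0.00020225,  0.00087738, -0.00041467,  0.00024879,
       -0.00018206]), 'joint_torque': array([-4.98604113e-04, -4.80626392e+01,  2.98534083e+01,  1.93573436e-02,
       -1.61963853e-04,  5.07568046e-06]), 'tool_pos': array([0.13078454, 0.55940002, 0.23040038]), 'ee_rot': array([[-9.73715213e-01,  2.27767912e-01, -6.80340309e-04],
       [ 2.27768765e-01,  9.73713746e-01, -1.71188800e-03],
       [ 2.72543556e-04, -1.82185166e-03, -9.99998303e-01]]), 'force': array([-0.3525798 , -0.13398481, -0.00912679]), 'ft_torque': array([ 0.01196373, -0.02184048, -0.00191977]), 'grip_force': 0.0, 'grip_width': 0.08555339925865828}
0.0187
scene {'fov_y': 48.55874581555592, 'cx': 247.84159302909816, 'cy': 194.15670400386202, 'k1': -0.0658090884043009, 'rvec': array([ 1.45209253,  2.30049847, -0.74841172]), 'tvec': array([ 0.24436891, -0.40137683,  1.66708239])}
side {'fov_y': 50.65380714197519, 'cx': 253.84108637783595, 'cy': 197.50448925633202, 'k1': -0.07035300130863371, 'rvec': array([ 0.27386951, -2.64176008,  1.50542518]), 'tvec': array([0.56238714, 0.12166875, 1.214885  ])}
wrist {'fov_y': 68.83172417126846, 'cx': 255.24468481286382, 'cy': 189.2343768131704, 'k1': -0.04039056608114022, 'hand_eye': array([[-7.25382120e-04, -9.63443126e-01, -2.67911959e-01,
         6.89642100e-02],
       [ 9.99999575e-01, -5.46367199e-04, -7.42736870e-04,
        -4.39796600e-04],
       [ 5.69206425e-04, -2.67912384e-01,  9.63443112e-01,
        -1.42778136e-01],
       [ 0.00000000e+00,  0.00000000e+00,  0.00000000e+00,
         1.00000000e+00]])}
```

View pics/scene0.png

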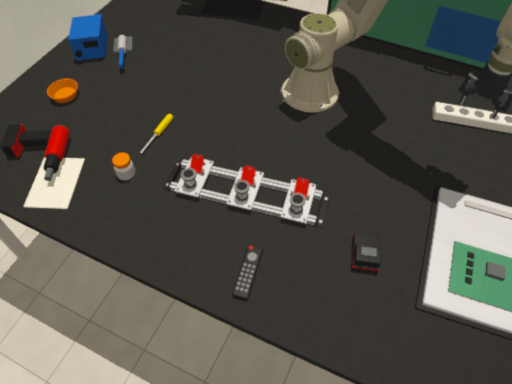

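View pics/side0.png

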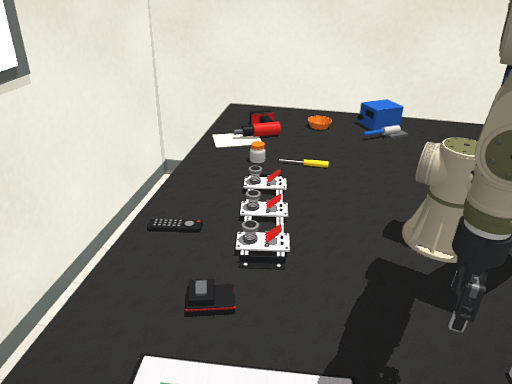

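The scene view (robot at the top, its left on the image right) shows pads near (189,174), (242,185) and (297,200), with red tags just above them. The side view shows the same row. I'll enlarge both.

```bash
cat > h.py <<'E'
import numpy as np,cv2
from station import manip
def KD(p):
    f=192/np.tan(np.radians(p["fov_y"])/2)
    return np.array([[f,0,p["cx"]],[0,f,p["cy"]],[0,0,1.]]),np.array([p["k1"],0,0,0.])
def onplane(name,uv,z,state=None):
    p=manip.camera_params(name);K,D=KD(p)
    n=cv2.undistortPoints(np.array(uv,float).reshape(-1,1,2),K,D).reshape(-1,2)
    d=np.c_[n,np.ones(len(n))]
    if name=="wrist":
        H=p["hand_eye"];R=state["ee_rot"]@H[:3,:3];o=state["ee_rot"]@H[:3,3]+state["tool_pos"]
    else:
        R=cv2.Rodrigues(p["rvec"])[0].T;o=-R@p["tvec"]
    d=d@R.T
    return o+d*((z-o[2])/d[:,2])[:,None]
E
python3 - <<'E'
from h import *
a=cv2.imread("pics/scene0.png")[145:230,160:335]; b=cv2.imread("pics/side0.png")[155:275,225:305]
cv2.imwrite("pics/c1.png",cv2.resize(a,None,fx=4.5,fy=4.5,interpolation=cv2.INTER_CUBIC))
cv2.imwrite("pics/c2.png",cv2.resize(b,None,fx=5,fy=5,interpolation=cv2.INTER_CUBIC))
print(onplane("scene",[(189,174),(242,185),(297,200)],.082))
E
```

```text
[[ 0.61114189 -0.18066165  0.082     ]
 [ 0.57913752 -0.01188104  0.082     ]
 [ 0.55942042  0.16086035  0.082     ]]
```

View pics/c1.png

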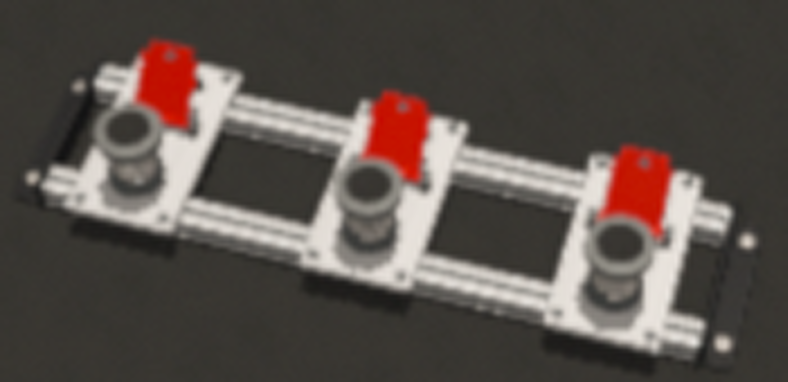

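View pics/c2.png

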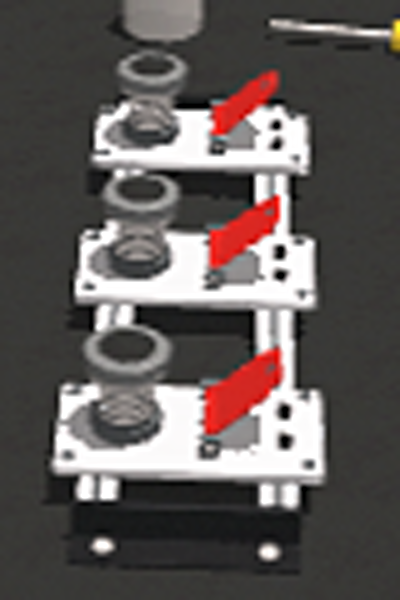

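The crops show the pad tops clearly: c1 (127,131), (367,187), (620,244) and c2 (152,72), (141,197), (128,350). The tags are raised on the robot's side.

```bash
python3 - <<'E'
from h import *
a=(np.array([(620,244),(367,187),(127,131)])+.5)/4.5-.5+[160,145]
b=(np.array([(128,350),(141,197),(152,72)])+.5)/5-.5+[225,155]
A=onplane("scene",a,.082);B=onplane("side",b,.082);print(A,B,np.linalg.norm(np.diff(A,axis=0),axis=1),np.linalg.norm(np.diff(B,axis=0),axis=1))
P=(A+B)[:,:2]/2; m=P.mean(0); y=P[0]-P[2]; y/=np.linalg.norm(y); x=np.array([y[1],-y[0]])
print("x",x,"yaw deg",np.degrees(np.arctan2(x[1],x[0])))
s=manip.state();R=s["ee_rot"];t=s["tool_pos"]
for i,k in enumerate((1,0,-1)):
    pad=m+k*.175*y; tag=pad-.076*x
    for n,q,z in(("pad",pad,.13),("tag",tag,.13)):
        print(n,k,q,np.linalg.norm(q),"tool shift",R.T@(np.r_[q,z]-t))
print("tool y yaw",np.degrees(np.arctan2(R[1,1],R[0,1])),"x yaw",np.degrees(np.arctan2(R[1,0],R[0,0])))
E
```

```text
[[ 0.55497724  0.1603305   0.082     ]
 [ 0.58421898 -0.01222138  0.082     ]
 [ 0.61173955 -0.18453873  0.082     ]] [[ 0.55057476  0.17033128  0.082     ]
 [ 0.57727948  0.00428191  0.082     ]
 [ 0.60456272 -0.16700881  0.082     ]] [0.17501209 0.17450115] [0.16818304 0.17344996]
x [0.98707763 0.16024277] yaw deg 9.220987729816049
pad 1 [0.5525163  0.16793438] 0.5774740000618851 tool shift [-0.49979354 -0.28513178  0.10092312]
tag 1 [0.4774984  0.15575593] 0.502259528554554 tool shift [-0.42952093 -0.31407581  0.1009746 ]
pad 0 [ 0.58055879 -0.00480421] 0.5805786647525002 tool shift [-0.56644108 -0.44694359  0.10113071]
tag 0 [ 0.50554089 -0.01698266] 0.5058260563100372 tool shift [-0.49616847 -0.47588762  0.10118219]
pad -1 [ 0.60860127 -0.17754279] 0.6339692036559172 tool shift [-0.63308862 -0.6087554   0.10133831]
tag -1 [ 0.53358337 -0.18972124] 0.5663085417513025 tool shift [-0.56281601 -0.63769943  0.10138978]
tool y yaw 76.83508602809498 x yaw 166.83507248094762
```

Call:
play_rows([
  [0,[-0.1,-0.06,0.01],-1],
  [0,[-0.2,-0.12,0.01],-2],
  [0,[-0.3,-0.18,0.02],-3],
  [0,[-0.4,-0.23,0.03],-4],
  [0,[-0.5,-0.285,0.03],-4.5],
  [0,[-0.5,-0.285,0.03],-4.5],
  [0,[-0.5,-0.285,0.03],-4.5],
  [0,[-0.5,-0.285,0.03],-4.5],
  [0,[-0.5,-0.285,0.03],-4.5],
  [0,[-0.5,-0.285,0.03],-4.5],
  [0,[-0.5,-0.285,0.03],-4.5],
  [0,[-0.5,-0.285,0.03],-4.5],
  [0,[-0.5,-0.285,0.03],-4.5],
  [0,[-0.5,-0.285,0.03],-4.5],
  [0,[-0.5,-0.285,0.03],-4.5],
  [0,[-0.5,-0.285,0.03],-4.5],
  [0,[-0.5,-0.285,0.03],-4.5],
  [0,[-0.5,-0.285,0.03],-4.5],
])

```text
clock: 1.95
tool_pos: [0.5525, 0.1693, 0.2016]
ee_rot: [[-0.987, -0.164, 0.0], [-0.164, 0.987, 0.0], [-0.0, 0.0, -1.0]]
force: [0.8, -0.2, -0.1]
grip_width: -0.0004
grip_force: 0.0
```

```bash
python3 - <<'E'
from h import *
s=manip.state();im=manip.camera("wrist");cv2.imwrite("pics/w1.png",im[:,:,::-1])
print(s["tool_pos"],s["ee_rot"],s["grip_width"],s["force"])
np.savez("w1.npz",ee_rot=s["ee_rot"],tool_pos=s["tool_pos"])
E
```

```text
[0.55248209 0.16929329 0.20159779] [[-9.86535795e-01 -1.63544969e-01  4.10846865e-04]
 [-1.63544911e-01  9.86535875e-01  1.69526158e-04]
 [-4.33040322e-04  1.00051709e-04 -9.99999901e-01]] -0.0003939664311858948 [ 0.75102783 -0.19073681 -0.11309792]
```

View pics/w1.png

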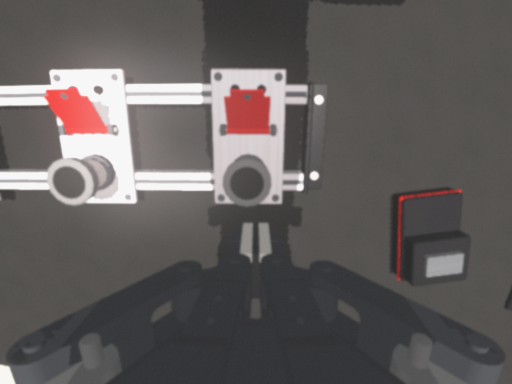

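The wrist view shows the left pad's dark middle at (247,181), the middle pad's at (71,182), and the left plate's corners at (212,70), (285,70), (284,205), (213,205).

```bash
python3 - <<'E'
from h import *
s=dict(np.load("w1.npz"));R=s["ee_rot"]
P=onplane("wrist",[(247,181),(71,182)],.082,s);C=onplane("wrist",[(212,70),(285,70),(284,205),(213,205)],.028,s)
print(P,np.linalg.norm(P[0]-P[1]));c=C.mean(0);print(C,c)
print("plate sides",[np.linalg.norm(C[i]-C[(i+1)%4]) for i in range(4)])
y=(P[0]-P[1])[:2];y/=np.linalg.norm(y);x=np.array([y[1],-y[0]]);print("yaw",np.degrees(np.arctan2(x[1],x[0])),"pad from plate",c[:2]+.036*x)
y2=(C[1]+C[2]-C[0]-C[3])[:2];x2=(C[2]+C[3]-C[0]-C[1])[:2];print(np.degrees(np.arctan2(x2[1],x2[0])))
q=(c[:2]+.036*x+P[0,:2])/2
for k in range(3):
    for n,qq in(("pad",q-.175*k*y),("tag",q-.175*k*y-.076*x)):print(n,k,qq,R.T@np.r_[qq-s["tool_pos"][:2],0])
E
```

```text
[[ 0.54952643  0.16060433  0.082     ]
 [ 0.57856955 -0.01004087  0.082     ]] 0.17309906381334092
[[0.44971853 0.10590841 0.028     ]
 [0.43723606 0.18193626 0.028     ]
 [0.58484635 0.20918906 0.028     ]
 [0.59863553 0.12572892 0.028     ]] [0.51760912 0.15569066 0.028     ]
plate sides [np.float64(0.0770457445920614), np.float64(0.15010500411916392), np.float64(0.08459159016839682), np.float64(0.15023024798705598)]
yaw 9.658954741741633 pad from plate [0.55309878 0.16173086]
9.02035727675352
pad 0 [0.55131261 0.16116759] [ 2.48265181e-03 -7.82502697e-03 -1.85799584e-06]
tag 0 [0.47638999 0.14841607] [ 7.84819428e-02 -8.15164514e-03 -3.48014352e-05]
pad 1 [ 0.58067467 -0.01135159] [ 1.73056297e-03 -1.82823410e-01 -1.90412001e-05]
tag 1 [ 0.50575205 -0.02410312] [ 7.77298540e-02 -1.83150028e-01 -5.19846394e-05]
pad 2 [ 0.61003673 -0.18387078] [ 9.78474137e-04 -3.57821793e-01 -3.62244043e-05]
tag 2 [ 0.53511411 -0.1966223 ] [ 7.69777652e-02 -3.58148411e-01 -6.91678437e-05]
```

Call:
play_rows([
  [0,[0.002,-0.008,0.04],0],
  [0,[0.002,-0.008,0.075],0],
  [0,[0.002,-0.008,0.1],0],
  [0,[0.002,-0.008,0.11],0],
  [0,[0.002,-0.008,0.115],0],
  [0,[0.002,-0.008,0.12],0],
  [0,[0.002,-0.008,0.124],0],
  [0,[0.002,-0.008,0.1276],0],
  [0,[0.002,-0.008,0.1276],0],
  [0,[0.002,-0.008,0.1276],0],
  [0,[0.002,-0.008,0.1276],0],
  [0,[0.002,-0.008,0.1276],0],
  [0,[0.002,-0.008,0.1276],0],
])

```text
clock: 3.3
tool_pos: [0.553, 0.1604, 0.0742]
ee_rot: [[-0.987, -0.162, 0.002], [-0.162, 0.987, 0.0], [-0.002, 0.0, -1.0]]
force: [3.1, 0.6, 3.5]
grip_width: -0.0002
grip_force: 1.4
```

Call:
play_rows([
  [0,[0,0,0.002],0],
  [0,[0,0,0.003],0],
  [0,[0,0,0.003],0],
  [0,[0,0,0.003],0],
  [0,[0,0,0.003],0],
  [0,[0,0,0.003],0],
])

```text
clock: 3.9
tool_pos: [0.5525, 0.1603, 0.0708]
ee_rot: [[-0.987, -0.162, 0.0], [-0.162, 0.987, 0.0], [-0.0, -0.0, -1.0]]
force: [3.4, 0.4, 3.8]
grip_width: -0.0006
grip_force: 2.0
```

```bash
python3 - <<'E'
from h import *
for i in range(4):
    s=manip.state();print(s["clock"],s["tool_pos"],s["force"],s["ft_torque"],s["joint_torque"][1:4]);im=manip.camera("side")
cv2.imwrite("pics/s1.png",cv2.resize(im[215:275,225:305,::-1],None,fx=6,fy=6))
E
```

```text
3.9 [0.5525004  0.16026287 0.07084225] [3.37239478 0.36025963 3.8198061 ] [ 0.17785432 -0.67020155  0.01421768] [-47.20581293  23.11652899   1.33239169]
3.95 [0.55243178 0.16023619 0.07079292] [2.15640126 1.00531045 3.710733  ] [ 0.12322134 -0.60134938 -0.03630192] [-47.208606    23.08966577   1.37231793]
4.0 [0.55242994 0.16027109 0.07077594] [3.07253774 0.73689135 3.81311658] [ 0.183637   -0.63592796  0.01832122] [-47.19982982  23.0481863    1.38177797]
4.05 [0.55238544 0.16024624 0.07077436] [3.18334328 0.55598792 3.90356169] [ 0.19727582 -0.65444723 -0.00223319] [-47.18414068  23.06781828   1.38779931]
```

View pics/s1.png

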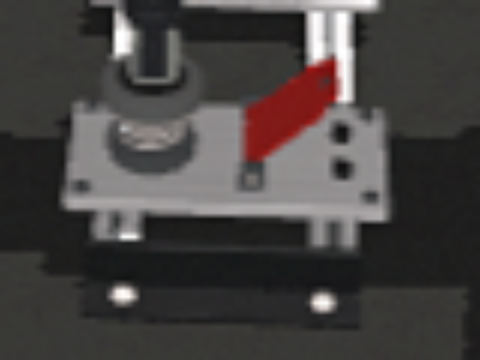

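The left pad is pressed about 11 mm at roughly 3.8 N. Next is the middle pad, to compare at a similar depth.

Call:
play_rows([
  [0,[0,0,-0.01],0],
  [0,[0,0,-0.03],0],
  [0,[0,0,-0.05],0],
  [0,[0,-0.04,-0.05],0],
  [0,[0,-0.08,-0.05],0],
  [0,[-0.001,-0.12,-0.05],0],
  [0,[-0.001,-0.16,-0.05],0],
  [0,[-0.001,-0.175,-0.05],0],
  [0,[-0.001,-0.175,-0.05],0],
  [0,[-0.001,-0.175,-0.05],0],
  [0,[-0.001,-0.175,-0.03],0],
  [0,[-0.001,-0.175,-0.018],0],
  [0,[-0.001,-0.175,-0.012],0],
  [0,[-0.001,-0.175,-0.008],0],
  [0,[-0.001,-0.175,-0.003],0],
  [0,[-0.001,-0.175,-0.003],0],
  [0,[-0.001,-0.175,-0.003],0],
  [0,[-0.001,-0.175,-0.003],0],
  [0,[-0.001,-0.175,-0.003],0],
])

```text
clock: 6.0
tool_pos: [0.581, -0.0111, 0.0747]
ee_rot: [[-0.987, -0.163, -0.001], [-0.163, 0.987, 0.001], [0.0, 0.002, -1.0]]
force: [-5.5, 3.5, 6.8]
grip_width: 0.0001
grip_force: 3.5
```

Call:
play_rows([
  [0,[0,0,0.003],0],
  [0,[0,0,0.003],0],
  [0,[0,0,0.003],0],
  [0,[0,0,0.003],0],
])

```text
clock: 6.4
tool_pos: [0.5812, -0.0112, 0.0721]
ee_rot: [[-0.987, -0.163, 0.0], [-0.163, 0.987, 0.001], [-0.0, 0.001, -1.0]]
force: [-4.4, 3.1, 10.0]
grip_width: 0.0001
grip_force: 4.7
```

The middle spring is stiff: 10.0 N at z = 0.072 m. Next is the right pad.

Call:
play_rows([
  [0,[0,0,-0.01],0],
  [0,[0,0,-0.03],0],
  [0,[0,0,-0.05],0],
  [0,[0,-0.04,-0.05],0],
  [0,[0,-0.08,-0.05],0],
  [0,[-0.001,-0.12,-0.05],0],
  [0,[-0.001,-0.16,-0.05],0],
  [0,[-0.001,-0.175,-0.05],0],
  [0,[-0.001,-0.175,-0.05],0],
  [0,[-0.001,-0.175,-0.05],0],
  [0,[-0.001,-0.175,-0.03],0],
  [0,[-0.001,-0.175,-0.018],0],
  [0,[-0.001,-0.175,-0.012],0],
  [0,[-0.001,-0.175,-0.008],0],
  [0,[-0.001,-0.175,-0.003],0],
  [0,[-0.001,-0.175,-0.003],0],
  [0,[-0.001,-0.175,-0.003],0],
  [0,[-0.001,-0.175,-0.003],0],
  [0,[-0.001,-0.175,-0.003],0],
])

```text
clock: 8.3
tool_pos: [0.611, -0.1837, 0.0748]
ee_rot: [[-0.987, -0.163, 0.0], [-0.163, 0.987, 0.001], [-0.001, 0.001, -1.0]]
force: [-3.4, 3.1, 6.7]
grip_width: -0.0
grip_force: 2.9
```

Call:
play_rows([
  [0,[0,0,0.003],0],
  [0,[0,0,0.003],0],
  [0,[0,0,0.003],0],
  [0,[0,0,0.003],0],
])

```text
clock: 8.7
tool_pos: [0.6112, -0.184, 0.0722]
ee_rot: [[-0.987, -0.163, 0.001], [-0.163, 0.987, 0.001], [-0.001, 0.001, -1.0]]
force: [-3.1, 3.0, 7.9]
grip_width: -0.0001
grip_force: 3.9
```

Left is clearly the softest: 3.8 N, against 10.0 N and 7.9 N. I'll go to the left tag's spot at (0.476, 0.148).

Call:
play_rows([
  [0,[0,0,-0.015],0],
  [0,[0,0,-0.04],0],
  [0,[0,0,-0.06],0],
  [0,[0.01,0.04,-0.06],0],
  [0,[0.02,0.085,-0.06],0],
  [0,[0.03,0.13,-0.06],0],
  [0,[0.04,0.175,-0.06],0],
  [0,[0.05,0.22,-0.06],0],
  [0,[0.06,0.265,-0.06],0],
  [0,[0.07,0.31,-0.06],0],
  [0,[0.079,0.35,-0.06],0],
  [0,[0.079,0.35,-0.06],0],
  [0,[0.079,0.35,-0.06],0],
  [0,[0.079,0.35,-0.06],0],
])

```text
clock: 10.1
tool_pos: [0.4771, 0.1473, 0.131]
ee_rot: [[-0.987, -0.162, 0.001], [-0.162, 0.987, -0.0], [-0.001, -0.0, -1.0]]
force: [0.2, -0.0, 0.4]
grip_width: 0.0002
grip_force: 0.0
```

Call:
play_rows([
  [0,[0,0,0.03],0],
  [0,[0,0,0.055],0],
  [0,[0,0,0.065],0],
  [0,[0,0,0.07],0],
  [0,[0,0,0.075],0],
  [0,[0,0,0.08],0],
  [0,[0,0,0.085],0],
  [0,[0,0,0.089],0],
  [0,[0,0,0.091],0],
  [0,[0,0,0.092],0],
  [0,[0,0,0.092],0],
  [0,[0,0,0.092],0],
])

```text
clock: 11.3
tool_pos: [0.4762, 0.1478, 0.039]
ee_rot: [[-0.987, -0.162, 0.0], [-0.162, 0.987, -0.0], [0.0, -0.0, -1.0]]
force: [-1.9, -0.8, 5.2]
grip_width: 0.0003
grip_force: 2.1
```

Call:
play_rows([
  [0,[0,0,0.001],0],
  [0,[0,0,0.001],0],
  [0,[0,0,0.001],0],
])

```text
clock: 11.6
tool_pos: [0.4762, 0.1478, 0.0387]
ee_rot: [[-0.987, -0.162, 0.0], [-0.162, 0.987, -0.0], [-0.0, -0.0, -1.0]]
force: [-4.1, -1.8, 11.1]
grip_width: 0.0001
grip_force: 5.9
```

Call:
play_rows([
  [0,[0,0,-0.01],0],
  [0,[0,0,-0.04],0],
  [0,[0,0,-0.08],0],
  [0,[0,0,-0.12],0],
  [0,[0.02,0,-0.16],0],
  [0,[0.04,0,-0.19],0],
  [0,[0.04,0,-0.19],0],
  [0,[0.04,0,-0.19],0],
  [0,[0.04,0,-0.19],0],
  [0,[0.04,0,-0.19],0],
])

```text
clock: 12.6
tool_pos: [0.4365, 0.1413, 0.2263]
ee_rot: [[-0.987, -0.162, -0.002], [-0.162, 0.987, -0.0], [0.002, 0.0, -1.0]]
force: [-0.6, 0.6, -1.0]
grip_width: 0.0
grip_force: 0.0
```

```bash
python3 - <<'E'
from h import *
b=manip.camera("side")[155:275,225:305,::-1]
cv2.imwrite("pics/s2.png",cv2.resize(b,None,fx=5,fy=5,interpolation=cv2.INTER_CUBIC))
cv2.imwrite("pics/sc2.png",manip.camera("scene")[:,:,::-1])
E
```

```text
(no output)
```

View pics/s2.png

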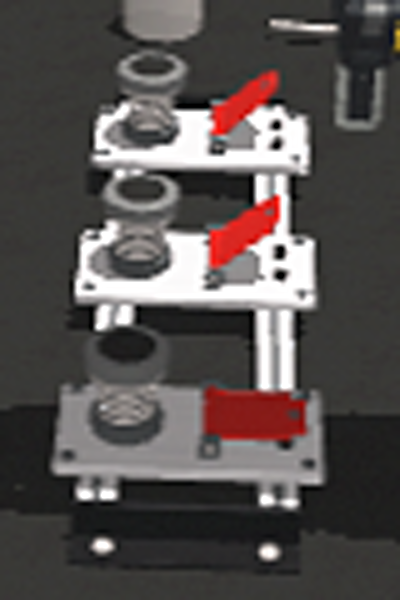

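View pics/sc2.png

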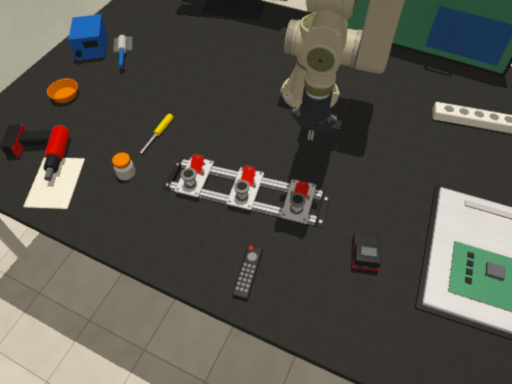

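The left tag (205–305, 390–440 in the crop) lies flat, the other two tags are still raised, and all three pads are back up. The loose things haven't moved.

```bash
python3 -c "
from station import manip
print(manip.job_done())"
```

```text
the job is handed in; nothing more can be done
None
```

The left rest had the softest spring (about 3.8 N at 11 mm, against 10.0 N for the middle and 7.9 N for the right at 10 mm), so I pushed its red tag flat, left the other two up, and handed the job in; no verdict was returned.

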